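# Stamp the maker's mark into a turned blank

### The arm

A 6-joint arm with a two-finger parallel gripper is mounted at the origin on the work surface. World frame = base frame: x ahead of the robot, y to its left, z up, the work surface at z = 0. Lengths are in mm, angles in degrees, forces in N, time in s.
With the tool pointing down it reaches from about 275 to 825 mm from the base axis. Payload 4.9 kg.
Tool frame: the origin (TCP) lies on the mounting face of the last link; the fingertips stand 173 mm ahead of it and the grasp point (between the pads) lies 155 mm ahead of it; z points along the fingers, y is the line along which they close (so a half turn about z gives the same grasp; the last joint's range is limited). The gripper opens to 85 mm and grips with 20 to 120 N. Pads are 22 mm wide; open, the fingers measure 114 mm over their backs; the gripper's body (76 mm by 85 mm) begins 54 mm behind the grasp point. The pads swing forward as they close: fully open they stand 13 mm farther back than shut.
Start: joints at [61.41, 18.69, -11.035, 60.275, 0, 82.311], TCP at [196.215, 513.828, 404.681] pointing down, gripper open.
Joint ranges: [-152.03, 152.03], [-55.5, 102.48], [-74.3, 77.21], [-110.64, 120.58], [-84.22, 78.4], [-180, 180]. Speed limits (degrees/s): [147.25, 147.25, 180, 180, 180, 180].

### API

Orientations are given as [roll, pitch, yaw] about the fixed x, y, z axes, in that order (R = Rz(yaw) Ry(pitch) Rx(roll)).
In Python, from cell import env gives the robot as it stands.
- The arm moves only by the tool move_arm, never from a script. Its argument "series" is a list of rows, each an object with "delta_pos": the shift along the tool's x, y, z normalised to -1 to 1, where 1 is 15 cm, a list of three; "angular": the turn, a rotation vector about the tool's x, y, z normalised to -1 to 1, where 1 is 180 degrees, a list of three. In form: [{"delta_pos": [x, y, z], "angular": [wx, wy, wz]}, ...]. A call has 1 to 20 rows; each row is the pose to reach, as a shift and turn from the pose commanded when the call began, along the tool's axes at that moment, turning the shorter way round; what a row does not reach only later rows make up. A row lasts 1/8 s, in which the tool goes at most 62.5 mm and 10.7 degrees, less where a joint would pass 70% of its speed; a pose out of reach is approached as far as the arm can. A call with a number of a shift or a turn outside -1 to 1 is refused whole. A call with a gripper value outside its range is refused whole. "jaw" is the closure, from 0 (fully open) to 1 (shut), set as the call begins (left out, the last holds). The fingers move at their own pace and stop on an object; "force" is the grip in N (left out, the last holds). Time passes only in rows, so rows that repeat a pose let the fingers close. It gives the time, the measured TCP pose, the force, the opening and the grip force at its end, in the units of the state.
- env.state(): the state, without advancing time (a new reading comes with each control period).
- env.grab_frame(name): name is "scene" or "top" or "wrist"; returns a dict with "frame" (400x640x3 uint8, red, green, blue), "depth" (400x640 float32, mm along the optical axis (not along the pixel's ray), 0 where there is no reading), "intrinsics" (3x3 intrinsics, pixels), "origin" and "attitude" of the camera in the world. Camera axes: x right, y down, z forward; pixel columns grow to the right and rows downward; lengths in mm; the calibration is good to about 2 mm. A picture is of the moment at which its call begins.
- env.sign_off(): hands the job in; it is judged then, once.
The state is a dict: "time": time; "qpos": joint angles; "joint_vel": joint speeds; "effort": joint torques, N m; "tcp_pos": TCP position; "tcp_rot": TCP orientation; "contact_force": force on the tool from outside, world axes, zero at the start; "ft_torque": the same for the moment, N m; "finger_gap": opening from 0.0 (shut) to 1.0 (fully open); "gripper_force": force on a finger pad.
Only numpy, scipy, OpenCV 4.12 (cv2) and the standard library are available. Lean on these libraries where they do the work, as an engineer would, in place of code of your own. Each camera call takes 0.05 s, during which the arm holds its last target. There are 200 camera calls.

### The job

Take the red-handled marking punch from its wooden stand, set it upright on the pale round button in the middle of the dark blank in the lathe chuck, and press it straight down with a steady 15 newtons or so for about two seconds, never 24 or more, so that the button is pressed fully in. Lift the punch straight off without sliding it, and put it back upright in its stand, fully home; leave the other things on the bench where they are.

Things in the scene. Friction and masses are not known exactly. Their poses are not given: they have to be found in the camera images.
- punch_grip (a point): middle of the red handle of the marking punch, a loose tool that stands upright in its stand. z points up the punch. The handle is 22 x 22 mm square (sides along this frame's x and y) and reaches from 30 mm below this point to 26 mm above it, with a 4 mm brass cap on top.
- punch_tip (a point): centre of the flat round die face (16 mm across) at the lower end of the punch, on its axis 78 mm below punch_grip; z points up the punch.
- punch: the whole marking punch, about 0.2 kg, 108 mm long; origin at the centre of the die face, z up the punch. From below: steel shank 16 mm across, 0 to 40 mm; brass collar 32 mm across, 40 to 48 mm; red square handle 48 to 104 mm; brass cap to 108 mm.
- stand_mouth (a point): centre of the hole, at the top face of the punch's stand: a fixed wooden block 90 x 90 x 45 mm with a through hole 22 mm across. Fully home, the punch hangs upright in the hole with its collar resting on the block, its die face 40 mm below this point and its handle's middle 38 mm above it.
- chuck_mouth (a point): point on the upright axis of the steel lathe chuck (fixed, face up, 100 mm across) at the top of its four jaws, 60 mm above the bench; z up. On this axis the chuck grips a dark round blank with a pale round button in the middle of its top. The blank is gripped higher or lower from piece to piece: the button's top lies 35 to 47 mm above this point and is found by feel.
- chuck: the lathe chuck with all it carries; origin at the centre of its underside, z up. Its dark wooden blank is 84 mm across and 22 mm thick, springily backed: it gives about 1 mm for every 4 N and springs back. The pale soft button, 26 mm across, is 3 mm proud of the blank; it starts to sink at about 8 N and stays sunk.
- mark (a joint): how far the pale button has been pressed in: 0 untouched (3 mm proud), 0.003 m fully in (flush); it stays where it was pressed to.
- napkin_ring: bystander, to be left alone: small dark wooden ring, 42 mm across, 30 mm tall; origin at the centre of its underside
- knob_blank: bystander, to be left alone: small pale turned wooden knob, 38 mm across, 40 mm tall; origin at the centre of its underside
- pencil: bystander, to be left alone: yellow pencil, 174 mm long, lying; origin at the centre of its underside
- glue: bystander, to be left alone: yellow glue bottle, 54 mm across, 150 mm tall; origin at the centre of its underside
- bowl: bystander, to be left alone: turned wooden bowl, 120 mm across, 55 mm tall; origin at the centre of its underside
- chuck_key: bystander, to be left alone: steel T-shaped chuck key, 100 mm long, lying; origin at the centre of its underside
- brush: bystander, to be left alone: wooden bench brush, lying; origin at the centre of its underside
- offcut: bystander, to be left alone: pale wood offcut 100 x 60 x 35 mm; origin at the centre of its underside
Not all that is in view belongs to the job. What is shaped like the chuck but turquoise is not meant.

How it is judged (in metres and radians):
On the way, in this order (a step that is already met when the one before it is completed fails the run):
1. the punch is lifted out of its stand (z of punch_tip in the frame of stand_mouth above 0.005 m and contact force between punch and the fingers above 1 N), for 0.1 s.
2. the punch is pressed on the button with 12 to 20 N for one second without a break, within 4.5 mm of its centre and upright within 0.08 rad, with the button pressed in at least 2.3 mm (contact force between punch and chuck between 12 and 20 N and horizontal distance between punch_tip and chuck_mouth below 0.0045 m and angle between punch_tip's own z axis and vertical below 0.08 rad and value of joint mark above 0.0023 m), for 1 s.
3. the punch is lifted straight off: die face at least 15 mm above the highest place the button can have, still within 10 mm of the chuck's axis (z of punch_tip in the frame of chuck_mouth above 0.062 m and horizontal distance between punch_tip and chuck_mouth below 0.01 m and contact force between punch and chuck below 0.1 N), for 0.02 s.
At the end, for the whole second after the job is handed in: the button is pressed in at least 2.3 mm, and the punch stands released and at rest in its stand: upright within 0.08 rad, on the hole's centre within 6 mm, die face at least 37 mm below the stand's top (value of joint mark above 0.0023 m and horizontal distance between punch_tip and stand_mouth below 0.006 m and z of punch_tip in the frame of stand_mouth below -0.037 m and angle between punch_tip's own z axis and vertical below 0.08 rad and linear speed of punch below 0.02 m/s and contact force between punch and the fingers below 0.1 N); the robot touches nothing.
It fails at once if the punch presses on the blank, button or chuck with 24 N or more (contact force between punch and chuck above 24 N).
It fails at once if the punch bears on the blank or chuck with over 2 N while its die face is more than 6 mm from the button's centre (slid or misplaced mark) (contact force between punch and chuck above 2 N and horizontal distance between punch_tip and chuck_mouth above 0.006 m).
It fails at once if the punch bears on the button with over 2 N while leaning more than 0.12 rad (contact force between punch and chuck above 2 N and angle between punch_tip's own z axis and vertical above 0.12 rad).
It fails at once if the arm or the fingers push on the chuck, blank or button with over 2 N (contact force between any of the arm, the fingers and chuck above 2 N).
It fails at once if a bystander is moved more than 20 mm (distance of any of napkin_ring, knob_blank, pencil, glue, bowl, chuck_key, brush, offcut from where it was at the start of the episode above 0.02 m).
It also fails if it takes over 69 s, if anything falls off the work surface, if the arm or the gripper's body presses on something with over 40 N, if the wrist force passes 120 N, or if a joint passes its speed limit or range.

## Working session

There is one attempt and no reset: what is moved stays moved. The work goes in short steps, Python scripts to look and compute and a tool call to move; the robot and the scene stay as the last step left them, time stands still between calls to the robot, and variables do not carry over. Pictures are saved under pics/ and viewed, at most 10 in all, crops included, and the job is handed in when it is done.

Besides the shell and the picture viewer there is one more tool, called after ">>>" in YAML: its name, and indented under it one key for each argument. move_arm: Moves the arm, as the interface text tells. Scaled input: -1 to 1 covers 15 cm each way for a shift and 180 degrees each way for a turn. Its arguments: {"type":"object","properties":{"series":{"type":"array"},"jaw":{"type":"number"},"force":{"type":"number"}},"required":["series"]}

```bash
mkdir -p pics; ls; python3 - <<'E'
from cell import env
import cv2,numpy as np
print(env.state())
for n in ["scene","top"]:
    f=env.grab_frame(n); np.savez(f"{n}.npz",**f)
    cv2.imwrite(f"pics/{n}0.png",f["frame"][:,:,::-1]); print(n,f["intrinsics"],f["origin"],f["attitude"])
E
```

```text
pics
{'time': 0.0, 'qpos': array([ 6.14085801e+01,  1.87343694e+01, -1.10924834e+01,  6.02746610e+01,
        8.07631839e-04,  8.23105332e+01]), 'joint_vel': array([ 0.00814838,  0.01222082, -0.01598021, -0.17126969, -0.10074692,
        0.01603617]), 'effort': array([-1.56812399e-03, -4.43395400e+01,  2.62441778e+01,  1.53957593e-02,
       -3.76797707e-04,  1.71932851e-05]), 'tcp_pos': array([196.07682666, 513.55694731, 403.87758678]), 'tcp_rot': array([-1.79899507e+02, -1.43833131e-02,  1.59098034e+02]), 'contact_force': array([ 0.50017  , -0.4294728,  0.4179299]), 'ft_torque': array([0.02412332, 0.01764269, 0.02577747]), 'gripper_force': 0.0, 'finger_gap': 1.0003269212734736}
scene [[425.3716849    0.         315.90733911]
 [  0.         425.3716849  197.51355993]
 [  0.           0.           1.        ]] [1090.04938262  372.14645931 1037.23918629] [-145.99411565   -0.83842999  128.98708125]
top [[373.70987556   0.         320.74565655]
 [  0.         373.70987556 201.51161351]
 [  0.           0.           1.        ]] [ 478.25861563  -16.99551758 1084.32506109] [-174.23933222    0.51648416  -89.60622616]
```

View pics/scene0.png

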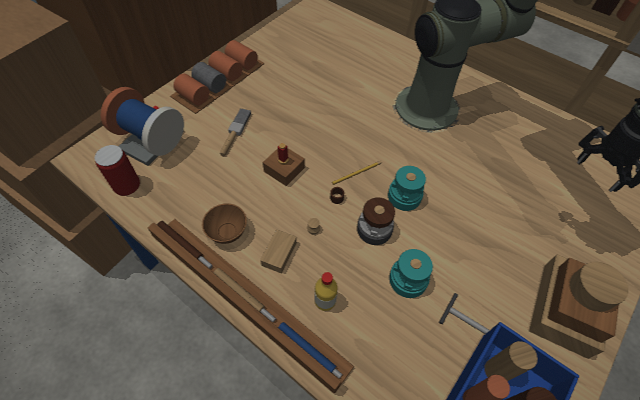

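View pics/top0.png

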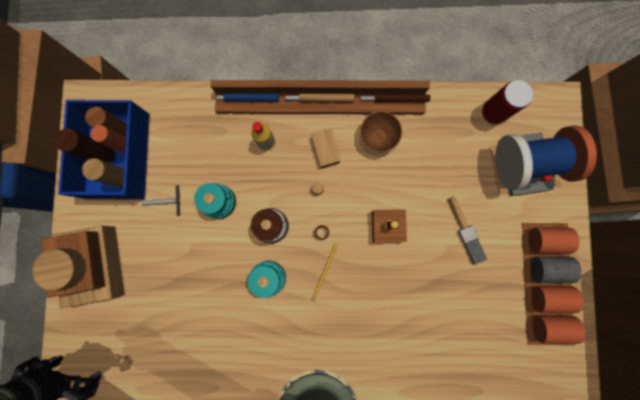

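The top view shows the punch in its stand at (388,226). Three chuck-shaped things fit roughly: (268,225) steel with a dark blank, and (214,200) and (266,280), both turquoise. The steel one at (268,225) matches the description, so I'm confirming it in a crop.

```bash
cat > h.py <<'E'
import numpy as np,cv2
from scipy.spatial.transform import Rotation as R
def Rm(a): return R.from_euler('xyz',a,degrees=True).as_matrix()
def ray(f,uv,z):
    uv=np.atleast_2d(np.asarray(uv,float)); K=f["intrinsics"]
    d=np.c_[(uv-[K[0,2],K[1,2]])/[K[0,0],K[1,1]],np.ones(len(uv))]@Rm(f["attitude"]).T
    o=np.asarray(f["origin"]); return o+d*((z-o[2])/d[:,2])[:,None]
def cloud(f,u0,u1,v0,v1):
    v,u=np.mgrid[v0:v1,u0:u1]; D=f["depth"][v0:v1,u0:u1]; K=f["intrinsics"]
    p=np.stack([(u-K[0,2])/K[0,0]*D,(v-K[1,2])/K[1,1]*D,D],-1)
    return p@Rm(f["attitude"]).T+np.asarray(f["origin"])
E
python3 - <<'E'
from h import *
f=dict(np.load("top.npz")); im=f["frame"][:,:,::-1]
s=dict(np.load("scene.npz"))
cr=lambda im,u,v,w=40,h=40:cv2.resize(im[v-h:v+h,u-w:u+w],(400,400),interpolation=cv2.INTER_CUBIC)
cv2.imwrite("pics/crop.png",np.hstack([cr(im,388,226,25,25),cr(im,268,225,25,25)]))
print("cap",ray(f,(393,225),113),"button~",ray(f,(266,225),104))
C=cloud(f,238,300,195,257);z=C[...,2];print("chuck max z",np.percentile(z,[50,90,97,99]))
C=cloud(f,365,412,203,250);m=(abs(C[...,2]-45)<6);p=C[m];print("stand",len(p),p.mean(0),cv2.minAreaRect(p[:,:2].astype(np.float32)))
S=cloud(s,250,315,130,190);hsv=cv2.cvtColor(s["frame"][130:190,250:315],cv2.COLOR_RGB2HSV)
m=((hsv[...,0]<6)|(hsv[...,0]>174))&(hsv[...,1]>150)&(S[...,2]>55);print("red",m.sum(),S[m].mean(0),S[m].min(0),S[m].max(0))
E
```

```text
cap [[ 516.12975862 -195.23589611  113.        ]] button~ [[514.30801632 135.72382945 104.        ]]
chuck max z [  1.65406573 103.26559824 105.49031844 107.27032251]
stand 923 [ 517.21601422 -196.82722269   45.60272078] ((518.0339965820312, -197.44850158691406), (88.86666107177734, 90.5821762084961), 1.680176854133606)
red 110 [ 529.75843151 -187.11816874   94.72888843] [ 509.50981404 -206.52607338   58.73281488] [1090.04938262  372.14645931 1037.23918629]
```

View pics/crop.png

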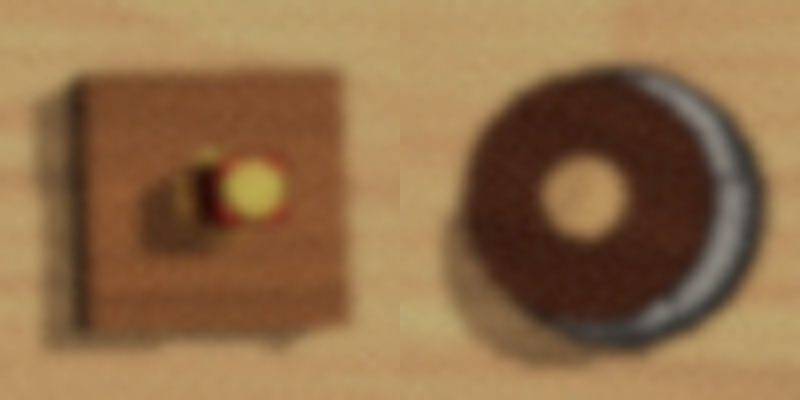

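The crop confirms both targets: the red square handle with its brass cap is in the stand at about (394,224), and the pale button on the dark blank in the steel chuck is at about (266,225). I'm moving towards the chuck first for a wrist look on the way.

>>> move_arm:
  series:
    - {"delta_pos":[-0.3,-0.3,0],"angular":[0,0,-0.05]}
    - {"delta_pos":[-0.65,-0.65,0],"angular":[0,0,-0.1]}
    - {"delta_pos":[-1,-0.99,0],"angular":[0,0,-0.1161]}
    - {"delta_pos":[-1,-0.99,0],"angular":[0,0,-0.1161]}
  jaw: 0

```text
time: 0.6
tcp_pos: [283.8, 319.0, 404.4]
tcp_rot: [-179.9, -0.0, 179.8]
contact_force: [0.0, 0.3, 0.6]
finger_gap: 0.995
gripper_force: 0.0
```

>>> move_arm:
  series:
    - {"delta_pos":[-0.33,-0.25,0],"angular":[0,0,0]}
    - {"delta_pos":[-0.66,-0.5,0],"angular":[0,0,0]}
    - {"delta_pos":[-1,-0.75,0],"angular":[0,0,0]}
    - {"delta_pos":[-1,-0.75,0],"angular":[0,0,0]}

```text
time: 1.1
tcp_pos: [436.2, 206.6, 404.3]
tcp_rot: [-180.0, 0.0, 179.6]
contact_force: [-1.1, 0.4, 0.1]
finger_gap: 1.002
gripper_force: 0.0
```

>>> move_arm:
  series:
    - {"delta_pos":[-0.27,-0.25,0],"angular":[0,0,0]}
    - {"delta_pos":[-0.54,-0.48,0],"angular":[0,0,0]}
    - {"delta_pos":[-0.54,-0.48,0],"angular":[0,0,0]}
    - {"delta_pos":[-0.54,-0.48,0],"angular":[0,0,0]}

```text
time: 1.6
tcp_pos: [513.4, 137.6, 404.1]
tcp_rot: [180.0, -0.1, -180.0]
contact_force: [-0.1, -0.2, 0.2]
finger_gap: 0.999
gripper_force: 0.0
```

```bash
python3 - <<'E'
from cell import env
from h import *
s=env.state(); print(s["time"],s["tcp_pos"],s["tcp_rot"],s["contact_force"],s["qpos"])
f=env.grab_frame("wrist"); np.savez("w1.npz",**f); print(f["origin"],f["attitude"],f["intrinsics"])
cv2.imwrite("pics/w1.png",f["frame"][:,:,::-1])
E
```

```text
1.6 [513.39755205 137.64584627 404.12880378] [ 1.79984379e+02 -1.21932073e-01 -1.79978049e+02] [-0.06600662 -0.23469523  0.18292128] [ 7.04172646e+00  1.68103040e+01 -1.37746505e+01  5.95341544e+01
  3.04056149e-02  7.01976054e+00]
[437.80337079 137.82237239 374.69287184] [ 1.62985442e+02 -4.06410218e-02  9.00389985e+01] [[334.25291839   0.         321.66079374]
 [  0.         334.25291839 198.95516485]
 [  0.           0.           1.        ]]
```

View pics/w1.png

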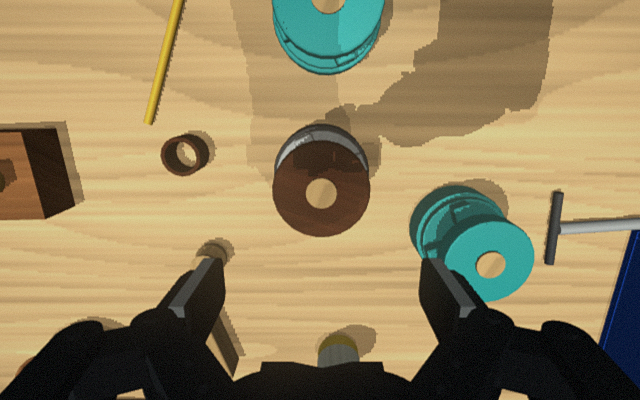

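The wrist view shows the steel chuck's dark blank centred near (321,190), with its pale button at (321,193). Turquoise decoys are at the top and right, and the stand's edge is at the left.

```bash
python3 - <<'E'
from h import *
for n,(u0,u1,v0,v1) in {"w1":(265,380,110,245),"top":(240,300,195,255)}.items():
    f=dict(np.load(n+".npz")); C=cloud(f,u0,u1,v0,v1); im=f["frame"][v0:v1,u0:u1]
    hsv=cv2.cvtColor(im,cv2.COLOR_RGB2HSV); top=C[...,2]>85
    dark=top&(hsv[...,1]>60)
    p=C[dark]; print(n,"z",np.median(p[:,2]))
    pale=top&(hsv[...,2]>140)
    k,l,st,ce=cv2.connectedComponentsWithStats(pale.astype(np.uint8)); i=1+np.argmax(st[1:,4])
    zb=np.median(C[l==i][:,2]); print(st[i],"button z",zb,"ray",ray(f,ce[i]+[u0,v0],zb))
    (c,r)=cv2.minEnclosingCircle(p[:,:2].astype(np.float32)); print("blank circle",c,r)
E
```

```text
w1 z 103.25526890500524
[ 41  68  31  30 722] button z 106.21729112008143 ray [[514.82884193 137.3071746  106.21729112]]
blank circle (496.8791809082031, 136.80020141601562) 59.08469772338867
top z 103.12973413831367
[21 25 10  9 66] button z 105.93215419097805 ray [[516.53192836 135.98901722 105.93215419]]
blank circle (501.1083068847656, 80.35550689697266) 99.99675750732422
```

>>> move_arm:
  series:
    - {"delta_pos":[0,-0.33,0],"angular":[0,0,0]}
    - {"delta_pos":[0,-0.67,0],"angular":[0,0,0]}
    - {"delta_pos":[0,-1,0],"angular":[0,0,0]}

```text
time: 2.02
tcp_pos: [513.3, -12.6, 404.9]
tcp_rot: [180.0, -0.0, -179.8]
contact_force: [0.8, -0.1, 0.5]
finger_gap: 1.002
gripper_force: 0.0
```

>>> move_arm:
  series:
    - {"delta_pos":[0,-0.4,0],"angular":[0,0,0]}
    - {"delta_pos":[0,-0.8,0.1],"angular":[0,0,0]}
    - {"delta_pos":[0,-1,0.2],"angular":[0,0,0]}

```text
time: 2.4
tcp_pos: [513.8, -163.9, 374.8]
tcp_rot: [-180.0, 0.0, 180.0]
contact_force: [0.3, 0.4, -0.5]
finger_gap: 1.003
gripper_force: 0.0
```

>>> move_arm:
  series:
    - {"delta_pos":[0,-0.1,0.2],"angular":[0,0,0]}
    - {"delta_pos":[-0.02,-0.23,0.3],"angular":[0,0,0]}
    - {"delta_pos":[-0.02,-0.23,0.3],"angular":[0,0,0]}
    - {"delta_pos":[-0.02,-0.23,0.3],"angular":[0,0,0]}

```text
time: 2.9
tcp_pos: [517.7, -196.7, 330.5]
tcp_rot: [-180.0, 0.0, -179.9]
contact_force: [0.1, -0.6, 0.5]
finger_gap: 0.999
gripper_force: 0.0
```

```bash
python3 - <<'E'
from cell import env
from h import *
s=env.state(); print(s["time"],s["tcp_pos"],s["tcp_rot"],s["contact_force"])
f=env.grab_frame("wrist"); np.savez("w2.npz",**f); print(f["origin"],f["attitude"])
cv2.imwrite("pics/w2.png",f["frame"][:,:,::-1])
E
```

```text
2.9 [ 517.68366487 -196.72367997  330.51639249] [-1.7999861e+02  4.5335335e-02 -1.7994359e+02] [ 0.06529666 -0.58306331  0.47634442]
[ 442.17905991 -196.60100839  300.86007419] [ 1.62819785e+02 -2.31230661e-02  9.00724434e+01]
```

View pics/w2.png

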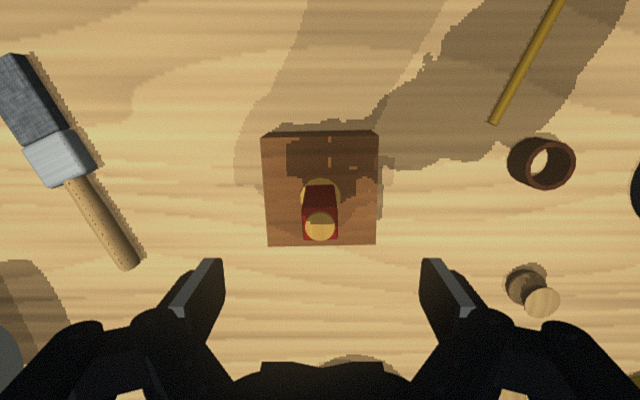

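The wrist view shows the brass cap centred at about (320,226) on the red handle, square with the image, and the stand block spans (261..380, 131..247).

```bash
python3 - <<'E'
from h import *
f=dict(np.load("w2.npz"));u0,u1,v0,v1=255,390,120,260
C=cloud(f,u0,u1,v0,v1);z=C[...,2]
m=(z>107)&(z<120);p=C[m];r=cv2.minAreaRect(p[:,:2].astype(np.float32));print("cap/top",m.sum(),np.median(p,0),r)
hsv=cv2.cvtColor(f["frame"][v0:v1,u0:u1],cv2.COLOR_RGB2HSV)
b=(hsv[...,0]>15)&(hsv[...,0]<35)&(hsv[...,1]>80)&(z>107)
k,l,st,ce=cv2.connectedComponentsWithStats(b.astype(np.uint8));i=1+np.argmax(st[1:,4]);print(st[i],"cap ray",ray(f,ce[i]+[u0,v0],113))
red=((hsv[...,0]<6)|(hsv[...,0]>174))&(hsv[...,1]>150)&(z>60)
cs=cv2.findContours(((z>60)*255).astype(np.uint8),cv2.RETR_EXTERNAL,cv2.CHAIN_APPROX_NONE)[0];c=max(cs,key=cv2.contourArea);print("handle img",cv2.boundingRect(c))
q=C[red&(z<105)];print("red",np.median(q,0),q[:,1].min(),q[:,1].max())
# front face (nearest camera side) line fit y->x for yaw
A=np.polyfit(q[:,1],q[:,0],1);print("face yaw deg",np.degrees(np.arctan(A[0])))
m=(abs(z-45)<3);print("stand",cv2.minAreaRect(C[m][:,:2].astype(np.float32)))
E
```

```text
cap/top 1202 [ 514.75822075 -198.01366296  113.29153541] ((516.6473388671875, -197.95034790039062), (22.10478973388672, 22.028898239135742), 1.3456792831420898)
[ 50  91  30  29 677] cap ray [[ 517.06547375 -197.72260504  113.        ]]
handle img (46, 65, 37, 55)
red [ 505.99757224 -196.20829561   80.63549151] -207.84998334151655 -187.87312211773428
face yaw deg -1.8576815197728396
stand ((516.2238159179688, -197.76828002929688), (90.58392333984375, 90.3277587890625), 1.1064547300338745)
```

>>> move_arm:
  series:
    - {"delta_pos":[0.006,-0.007,0.2],"angular":[0,0,-0.008]}
    - {"delta_pos":[0.006,-0.007,0.4],"angular":[0,0,-0.008]}
    - {"delta_pos":[0.006,-0.007,0.55],"angular":[0,0,-0.008]}
    - {"delta_pos":[0.006,-0.007,0.617],"angular":[0,0,-0.008]}
    - {"delta_pos":[0.006,-0.007,0.617],"angular":[0,0,-0.008]}
    - {"delta_pos":[0.006,-0.007,0.617],"angular":[0,0,-0.008]}

```text
time: 3.7
tcp_pos: [517.0, -198.6, 238.3]
tcp_rot: [-179.9, 0.1, -178.5]
contact_force: [0.7, -0.2, 0.0]
finger_gap: 1.0
gripper_force: 0.0
```

>>> move_arm:
  series:
    - {"delta_pos":[0,0,0],"angular":[0,0,0]}
    - {"delta_pos":[0,0,0],"angular":[0,0,0]}
    - {"delta_pos":[0,0,0],"angular":[0,0,0]}
    - {"delta_pos":[0,0,0],"angular":[0,0,0]}
    - {"delta_pos":[0,0,0],"angular":[0,0,0]}
    - {"delta_pos":[0,0,0],"angular":[0,0,0]}
    - {"delta_pos":[0,0,0],"angular":[0,0,0]}
    - {"delta_pos":[0,0,0],"angular":[0,0,0]}
  jaw: 1
  force: 70

```text
time: 4.7
tcp_pos: [516.5, -198.5, 237.4]
tcp_rot: [-180.0, 0.0, -178.6]
contact_force: [-1.2, 1.6, 4.8]
finger_gap: 0.251
gripper_force: 68.4
```

>>> move_arm:
  series:
    - {"delta_pos":[0,0,-0.05],"angular":[0,0,0]}
    - {"delta_pos":[0,0,-0.12],"angular":[0,0,0]}
    - {"delta_pos":[0,0,-0.25],"angular":[0,0,0]}
    - {"delta_pos":[0,0,-0.4],"angular":[0,0,0]}
    - {"delta_pos":[0,0,-0.6],"angular":[0,0,0]}
    - {"delta_pos":[0,0,-0.8],"angular":[0,0,0]}
    - {"delta_pos":[0,0,-0.9],"angular":[0,0,0]}
    - {"delta_pos":[0,0,-0.9],"angular":[0,0,0]}
    - {"delta_pos":[0,0,-0.9],"angular":[0,0,0]}

```text
time: 5.82
tcp_pos: [516.0, -198.3, 370.9]
tcp_rot: [179.9, -0.1, -178.6]
contact_force: [-1.1, 0.0, -1.7]
finger_gap: 0.249
gripper_force: 68.5
```

```bash
python3 - <<'E'
from cell import env
from h import *
s=env.state(); print({k:np.round(s[k],3) for k in s})
for n in ("wrist","scene"):
    f=env.grab_frame(n); np.savez(n+"3.npz",**f)
    cv2.imwrite(f"pics/{n}3.png",f["frame"][:,:,::-1])
w=cv2.imread("pics/wrist3.png")[150:400,120:520]; 
cv2.imwrite("pics/c3.png",np.hstack([w,cv2.resize(cv2.imread("pics/scene3.png")[50:200,200:360],(266,250))]))
E
```

```text
{'time': np.float64(5.825), 'qpos': array([-2.8669e+01,  2.0439e+01, -1.3640e+01,  5.6034e+01, -2.0000e-03,
       -3.0105e+01]), 'joint_vel': array([-0.001,  0.437, -0.281, -0.004, -0.023,  0.007]), 'effort': array([ 6.0000e-03, -4.7346e+01,  2.6967e+01, -2.5000e-02,  1.0000e-03,
        0.0000e+00]), 'tcp_pos': array([ 516.018, -198.269,  370.943]), 'tcp_rot': array([ 1.79945e+02, -9.90000e-02, -1.78563e+02]), 'contact_force': array([-1.13 ,  0.019, -1.666]), 'ft_torque': array([-0.006,  0.027, -0.042]), 'gripper_force': np.float64(68.452), 'finger_gap': np.float64(0.249)}
```

View pics/c3.png

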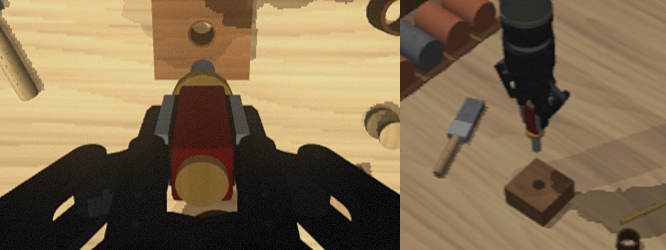

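The punch is lifted and looks upright between the pads; the empty stand hole shows at about (322,182) in the full wrist image. Next I'm measuring the punch's tilt and its offset from the TCP.

```bash
python3 - <<'E'
from h import *
f=dict(np.load("wrist3.npz"));u0,u1,v0,v1=260,390,150,380
C=cloud(f,u0,u1,v0,v1);z=C[...,2];hsv=cv2.cvtColor(f["frame"][v0:v1,u0:u1],cv2.COLOR_RGB2HSV)
red=((hsv[...,0]<6)|(hsv[...,0]>174))&(hsv[...,1]>150)&(z>150)
b=(hsv[...,0]>15)&(hsv[...,0]<35)&(hsv[...,1]>80)&(z>225)
k,l,st,ce=cv2.connectedComponentsWithStats(b.astype(np.uint8));i=1+np.argmax(st[1:,4]);zc=np.median(C[l==i][:,2]);print("cap",st[i],zc,ray(f,ce[i]+[u0,v0],zc))
q=C[red&(z<zc-8)];A=np.c_[q[:,1],q[:,2],np.ones(len(q))]
w=np.ones(len(q),bool)
for _ in range(4):
    c=np.linalg.lstsq(A[w],q[w,0],rcond=None)[0]; r=abs(q[:,0]-A@c); w=r<2
print("face n",w.sum(),"yaw",np.degrees(c[0]),"tilt dx/dz deg",np.degrees(c[1]),"z range",q[:,2].min(),q[:,2].max())
# mid-line in y vs z: edges per z bin
for a in np.arange(q[:,2].min()+3,q[:,2].max(),8):
    s=q[w&(abs(q[:,2]-a)<2)] if 0 else q[w][abs(q[w][:,2]-a)<3]
    if len(s)>10: print(round(a),np.percentile(s[:,1],[1,99]).mean().round(2),np.median(s[:,0]).round(2))
col=(hsv[...,0]>15)&(hsv[...,0]<35)&(hsv[...,1]>80)&(z>165)&(z<195);p=C[col];print("collar",len(p),cv2.minEnclosingCircle(p[:,:2].astype(np.float32)) if len(p) else 0,np.median(p[:,2]))
# hole: dark in stand top
g=cv2.cvtColor(f["frame"],cv2.COLOR_RGB2GRAY)[165:200,305:340]
h=(f["depth"][165:200,305:340]>0)&(cloud(f,305,340,165,200)[...,2]<38)
print("hole",h.sum(),ray(f,np.argwhere(h)[:,::-1].mean(0)+[305,165],45) if h.any() else 0)
E
```

```text
cap [  35  155   54   52 2167] 247.59452777658953 [[ 515.22104137 -197.9718676   247.59452778]]
face n 1173 yaw -1.4871276752635947 tilt dx/dz deg 0.2535920105857149 z range 190.65909017186746 239.58639391311283
194 -197.4 505.5
202 -198.31 505.36
210 -198.08 505.35
218 -197.52 505.44
226 -197.8 505.47
234 -198.04 505.52
collar 703 ((512.6285400390625, -197.71180725097656), 15.52295207977295) 187.2238265784525
hole 388 [[ 514.89547022 -197.84198378   45.        ]]
```

The punch is upright to about 0.3° and within 1 mm of the TCP. Carrying it over to the chuck.

>>> move_arm:
  series:
    - {"delta_pos":[0,0.12,0],"angular":[0,0,0]}
    - {"delta_pos":[-0.01,0.34,0],"angular":[0,0,0]}
    - {"delta_pos":[-0.015,0.56,0],"angular":[0,0,0]}
    - {"delta_pos":[-0.02,0.78,0],"angular":[0,0,0]}
    - {"delta_pos":[-0.025,1,0],"angular":[0,0,0]}

```text
time: 6.55
tcp_pos: [515.9, -46.4, 371.7]
tcp_rot: [180.0, -0.1, -178.5]
contact_force: [0.3, -0.0, -2.1]
finger_gap: 0.251
gripper_force: 68.7
```

>>> move_arm:
  series:
    - {"delta_pos":[0,0.22,0],"angular":[0,0,0]}
    - {"delta_pos":[-0.01,0.44,0],"angular":[0,0,0]}
    - {"delta_pos":[-0.015,0.66,0],"angular":[0,0,0]}
    - {"delta_pos":[-0.02,0.85,0],"angular":[0,0,0]}
    - {"delta_pos":[-0.025,1,0],"angular":[0,0,0]}

```text
time: 7.18
tcp_pos: [515.5, 103.7, 371.7]
tcp_rot: [180.0, -0.1, -178.5]
contact_force: [-0.4, 0.2, -2.9]
finger_gap: 0.253
gripper_force: 68.7
```

>>> move_arm:
  series:
    - {"delta_pos":[0,0.12,0],"angular":[0,0,0]}
    - {"delta_pos":[-0.003,0.2,0],"angular":[0,0,0]}
    - {"delta_pos":[-0.003,0.235,0],"angular":[0,0,0]}
    - {"delta_pos":[-0.003,0.235,0.04],"angular":[0,0,0]}
    - {"delta_pos":[-0.003,0.235,0.08],"angular":[0,0,0]}
    - {"delta_pos":[-0.003,0.235,0.08],"angular":[0,0,0]}
    - {"delta_pos":[-0.003,0.235,0.08],"angular":[0,0,0]}
    - {"delta_pos":[-0.003,0.235,0.08],"angular":[0,0,0]}

```text
time: 8.18
tcp_pos: [516.1, 136.7, 360.3]
tcp_rot: [180.0, 0.0, -178.6]
contact_force: [0.5, 0.4, -1.8]
finger_gap: 0.248
gripper_force: 68.7
```

```bash
python3 - <<'E'
from cell import env
from h import *
s=env.state(); print({k:np.round(s[k],3) for k in s if k not in("qpos","joint_vel","effort")})
f=env.grab_frame("wrist"); np.savez("w4.npz",**f)
cv2.imwrite("pics/w4.png",f["frame"][:,:,::-1])
s=env.grab_frame("scene")["frame"][150:280,300:460,::-1]
cv2.imwrite("pics/c4.png",np.hstack([f["frame"][100:400,120:520,::-1],cv2.resize(s,(369,300))]))
C=cloud(f,290,350,140,300);b=C[...,2]
u0,u1,v0,v1=260,390,250,400
C=cloud(f,u0,u1,v0,v1);z=C[...,2];hsv=cv2.cvtColor(f["frame"][v0:v1,u0:u1],cv2.COLOR_RGB2HSV)
b=(hsv[...,0]>15)&(hsv[...,0]<35)&(hsv[...,1]>80)&(z>215)
k,l,st,ce=cv2.connectedComponentsWithStats(b.astype(np.uint8));i=1+np.argmax(st[1:,4]);zc=np.median(C[l==i][:,2]);print("cap",st[i],zc,ray(f,ce[i]+[u0,v0],zc))
E
```

```text
{'time': np.float64(8.175), 'tcp_pos': array([516.128, 136.691, 360.296]), 'tcp_rot': array([ 1.79998e+02,  2.10000e-02, -1.78581e+02]), 'contact_force': array([ 0.528,  0.418, -1.84 ]), 'ft_torque': array([ 0.019, -0.023, -0.028]), 'gripper_force': np.float64(68.659), 'finger_gap': np.float64(0.248)}
cap [  35   56   54   51 2167] 236.93871452927903 [[515.59086591 136.87818709 236.93871453]]
```

View pics/c4.png

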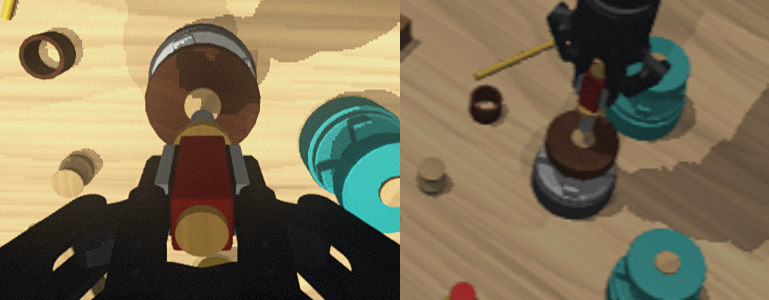

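In the wrist view the shank stands in line with the pale button at full-image (323,204), and the scene crop shows the die just above it. I'm lowering to just short of contact, then feeling down in small steps.

>>> move_arm:
  series:
    - {"delta_pos":[0.004,0.002,0.04],"angular":[0,0,0]}
    - {"delta_pos":[0.004,0.002,0.08],"angular":[0,0,0]}
    - {"delta_pos":[0.004,0.002,0.11],"angular":[0,0,0]}
    - {"delta_pos":[0.004,0.002,0.11],"angular":[0,0,0]}
    - {"delta_pos":[0.004,0.002,0.11],"angular":[0,0,0]}
    - {"delta_pos":[0.004,0.002,0.11],"angular":[0,0,0]}

```text
time: 9.02
tcp_pos: [515.5, 137.2, 343.8]
tcp_rot: [180.0, 0.0, -178.6]
contact_force: [0.0, 0.1, -2.8]
finger_gap: 0.251
gripper_force: 68.7
```

>>> move_arm:
  series:
    - {"delta_pos":[0,0,0.0133],"angular":[0,0,0]}
    - {"delta_pos":[0,0,0.0133],"angular":[0,0,0]}
    - {"delta_pos":[0,0,0.0133],"angular":[0,0,0]}

```text
time: 9.4
tcp_pos: [515.4, 137.2, 341.7]
tcp_rot: [180.0, 0.0, -178.6]
contact_force: [0.0, 1.5, -1.9]
finger_gap: 0.247
gripper_force: 68.7
```

>>> move_arm:
  series:
    - {"delta_pos":[0,0,0.0133],"angular":[0,0,0]}
    - {"delta_pos":[0,0,0.0133],"angular":[0,0,0]}
    - {"delta_pos":[0,0,0.0133],"angular":[0,0,0]}

```text
time: 9.78
tcp_pos: [515.4, 137.1, 339.6]
tcp_rot: [180.0, -0.0, -178.6]
contact_force: [-0.5, -0.9, -2.3]
finger_gap: 0.248
gripper_force: 68.7
```

>>> move_arm:
  series:
    - {"delta_pos":[0,0,0.01],"angular":[0,0,0]}
    - {"delta_pos":[0,0,0.01],"angular":[0,0,0]}
    - {"delta_pos":[0,0,0.01],"angular":[0,0,0]}

```text
time: 10.15
tcp_pos: [515.4, 137.1, 338.1]
tcp_rot: [-180.0, 0.0, -178.6]
contact_force: [0.9, -0.3, -1.3]
finger_gap: 0.248
gripper_force: 68.7
```

>>> move_arm:
  series:
    - {"delta_pos":[0,0,0.007],"angular":[0,0,0]}
    - {"delta_pos":[0,0,0.007],"angular":[0,0,0]}
    - {"delta_pos":[0,0,0.007],"angular":[0,0,0]}

```text
time: 10.52
tcp_pos: [515.5, 137.1, 337.3]
tcp_rot: [180.0, 0.0, -178.6]
contact_force: [-0.2, -0.2, -0.2]
finger_gap: 0.249
gripper_force: 68.7
```

>>> move_arm:
  series:
    - {"delta_pos":[0,0,0.007],"angular":[0,0,0]}
    - {"delta_pos":[0,0,0.007],"angular":[0,0,0]}
    - {"delta_pos":[0,0,0.007],"angular":[0,0,0]}

```text
time: 10.9
tcp_pos: [515.5, 137.2, 336.4]
tcp_rot: [180.0, 0.0, -178.6]
contact_force: [-0.6, -0.1, 2.8]
finger_gap: 0.246
gripper_force: 69.1
```

Contact came at about TCP z 337.6, against an in-air baseline of about -2.2 N. Pressing on.

>>> move_arm:
  series:
    - {"delta_pos":[0,0,0.007],"angular":[0,0,0]}
    - {"delta_pos":[0,0,0.007],"angular":[0,0,0]}
    - {"delta_pos":[0,0,0.007],"angular":[0,0,0]}

```text
time: 11.28
tcp_pos: [515.5, 137.2, 335.4]
tcp_rot: [180.0, 0.0, -178.6]
contact_force: [-0.9, 0.2, 4.8]
finger_gap: 0.247
gripper_force: 69.5
```

>>> move_arm:
  series:
    - {"delta_pos":[0,0,0.007],"angular":[0,0,0]}
    - {"delta_pos":[0,0,0.007],"angular":[0,0,0]}
    - {"delta_pos":[0,0,0.007],"angular":[0,0,0]}

```text
time: 11.65
tcp_pos: [515.5, 137.2, 334.3]
tcp_rot: [180.0, 0.0, -178.6]
contact_force: [-1.1, 0.1, 4.9]
finger_gap: 0.253
gripper_force: 69.5
```

>>> move_arm:
  series:
    - {"delta_pos":[0,0,0.007],"angular":[0,0,0]}
    - {"delta_pos":[0,0,0.007],"angular":[0,0,0]}
    - {"delta_pos":[0,0,0.007],"angular":[0,0,0]}

```text
time: 12.02
tcp_pos: [515.5, 137.2, 333.3]
tcp_rot: [180.0, 0.0, -178.6]
contact_force: [-0.9, 0.1, 4.5]
finger_gap: 0.249
gripper_force: 69.5
```

>>> move_arm:
  series:
    - {"delta_pos":[0,0,0.007],"angular":[0,0,0]}
    - {"delta_pos":[0,0,0.007],"angular":[0,0,0]}
    - {"delta_pos":[0,0,0.007],"angular":[0,0,0]}

```text
time: 12.4
tcp_pos: [515.5, 137.2, 332.5]
tcp_rot: [180.0, 0.1, -178.6]
contact_force: [-1.8, -0.1, 6.1]
finger_gap: 0.252
gripper_force: 69.7
```

>>> move_arm:
  series:
    - {"delta_pos":[0,0,0.005],"angular":[0,0,0]}
    - {"delta_pos":[0,0,0.005],"angular":[0,0,0]}
    - {"delta_pos":[0,0,0.005],"angular":[0,0,0]}

```text
time: 12.78
tcp_pos: [515.5, 137.2, 332.0]
tcp_rot: [180.0, 0.1, -178.6]
contact_force: [-1.6, -1.0, 8.4]
finger_gap: 0.251
gripper_force: 70.0
```

>>> move_arm:
  series:
    - {"delta_pos":[0,0,0.005],"angular":[0,0,0]}
    - {"delta_pos":[0,0,0.005],"angular":[0,0,0]}
    - {"delta_pos":[0,0,0.005],"angular":[0,0,0]}

```text
time: 13.15
tcp_pos: [515.6, 137.2, 331.5]
tcp_rot: [180.0, 0.1, -178.6]
contact_force: [-2.3, 0.3, 10.4]
finger_gap: 0.25
gripper_force: 70.3
```

>>> move_arm:
  series:
    - {"delta_pos":[0,0,0.004],"angular":[0,0,0]}
    - {"delta_pos":[0,0,0.004],"angular":[0,0,0]}
    - {"delta_pos":[0,0,0.004],"angular":[0,0,0]}

```text
time: 13.52
tcp_pos: [515.6, 137.2, 331.1]
tcp_rot: [180.0, 0.1, -178.6]
contact_force: [-2.3, -0.3, 12.0]
finger_gap: 0.248
gripper_force: 70.4
```

>>> move_arm:
  series:
    - {"delta_pos":[0,0,0.003],"angular":[0,0,0]}
    - {"delta_pos":[0,0,0.003],"angular":[0,0,0]}
    - {"delta_pos":[0,0,0.003],"angular":[0,0,0]}
    - {"delta_pos":[0,0,0.003],"angular":[0,0,0]}
    - {"delta_pos":[0,0,0.003],"angular":[0,0,0]}
    - {"delta_pos":[0,0,0.003],"angular":[0,0,0]}
    - {"delta_pos":[0,0,0.003],"angular":[0,0,0]}
    - {"delta_pos":[0,0,0.003],"angular":[0,0,0]}

```text
time: 14.52
tcp_pos: [515.6, 137.2, 330.8]
tcp_rot: [180.0, 0.1, -178.6]
contact_force: [-3.3, -0.1, 14.1]
finger_gap: 0.247
gripper_force: 70.6
```

>>> move_arm:
  series:
    - {"delta_pos":[0,0,0],"angular":[0,0,0]}
    - {"delta_pos":[0,0,0],"angular":[0,0,0]}
    - {"delta_pos":[0,0,0],"angular":[0,0,0]}
    - {"delta_pos":[0,0,0],"angular":[0,0,0]}
    - {"delta_pos":[0,0,0],"angular":[0,0,0]}
    - {"delta_pos":[0,0,0],"angular":[0,0,0]}
    - {"delta_pos":[0,0,0],"angular":[0,0,0]}
    - {"delta_pos":[0,0,0],"angular":[0,0,0]}

```text
time: 15.52
tcp_pos: [515.6, 137.2, 330.8]
tcp_rot: [180.0, 0.1, -178.6]
contact_force: [-3.4, -1.7, 13.7]
finger_gap: 0.249
gripper_force: 70.6
```

Held for two seconds at about 16 N net. Lifting straight up.

>>> move_arm:
  series:
    - {"delta_pos":[0,0,-0.015],"angular":[0,0,0]}
    - {"delta_pos":[0,0,-0.03],"angular":[0,0,0]}
    - {"delta_pos":[0,0,-0.05],"angular":[0,0,0]}
    - {"delta_pos":[0,0,-0.08],"angular":[0,0,0]}
    - {"delta_pos":[0,0,-0.14],"angular":[0,0,0]}
    - {"delta_pos":[0,0,-0.2],"angular":[0,0,0]}
    - {"delta_pos":[0,0,-0.27],"angular":[0,0,0]}
    - {"delta_pos":[0,0,-0.27],"angular":[0,0,0]}
    - {"delta_pos":[0,0,-0.27],"angular":[0,0,0]}
    - {"delta_pos":[0,0,-0.27],"angular":[0,0,0]}

```text
time: 16.77
tcp_pos: [515.2, 137.1, 369.4]
tcp_rot: [-180.0, -0.0, -178.6]
contact_force: [0.5, -0.1, -3.6]
finger_gap: 0.248
gripper_force: 68.9
```

```bash
python3 - <<'E'
from cell import env
from h import *
s=env.state(); print({k:np.round(s[k],3) for k in s if k not in("qpos","joint_vel","effort")})
f=env.grab_frame("wrist")
u0,u1,v0,v1=260,390,180,400
C=cloud(f,u0,u1,v0,v1);z=C[...,2];hsv=cv2.cvtColor(f["frame"][v0:v1,u0:u1],cv2.COLOR_RGB2HSV)
b=(hsv[...,0]>15)&(hsv[...,0]<35)&(hsv[...,1]>80)&(z>215)
k,l,st,ce=cv2.connectedComponentsWithStats(b.astype(np.uint8));i=1+np.argmax(st[1:,4]);zc=np.median(C[l==i][:,2]);print("cap",st[i],zc,ray(f,ce[i]+[u0,v0],zc))
red=((hsv[...,0]<6)|(hsv[...,0]>174))&(hsv[...,1]>150)&(z>150)
q=C[red&(z<zc-8)];A=np.c_[q[:,1],q[:,2],np.ones(len(q))];w=np.ones(len(q),bool)
for _ in range(4):
    c=np.linalg.lstsq(A[w],q[w,0],rcond=None)[0]; w=abs(q[:,0]-A@c)<2
print("tilt",np.degrees(c[1]))
C=cloud(f,270,375,90,240); g=f["frame"][90:240,270:375].max(-1);t=(C[...,2]>92)&(C[...,2]<112)
print("blank z",np.median(C[t&(g<110)][:,2]),"button z",np.median(C[t&(g>150)][:,2]),(t&(g>150)).sum())
E
```

```text
{'time': np.float64(16.775), 'tcp_pos': array([515.18 , 137.127, 369.431]), 'tcp_rot': array([-1.79995e+02, -4.30000e-02, -1.78562e+02]), 'contact_force': array([ 0.471, -0.088, -3.583]), 'ft_torque': array([-0.046,  0.022, -0.03 ]), 'gripper_force': np.float64(68.881), 'finger_gap': np.float64(0.248)}
cap [  35  126   53   51 2161] 246.0453947440082 [[514.51443475 137.29199923 246.04539474]]
tilt 0.08900494360011844
blank z 103.1754896423123 button z 103.22241868740932 523
```

The button is flush with the blank (both at about 103.2 mm), and the punch is still upright. Carrying it back to the stand.

>>> move_arm:
  series:
    - {"delta_pos":[0,-0.12,-0.02],"angular":[0,0,0]}
    - {"delta_pos":[0.01,-0.34,-0.02],"angular":[0,0,0]}
    - {"delta_pos":[0.015,-0.56,-0.02],"angular":[0,0,0]}
    - {"delta_pos":[0.02,-0.78,-0.02],"angular":[0,0,0]}
    - {"delta_pos":[0.023,-1,-0.02],"angular":[0,0,0]}

```text
time: 17.45
tcp_pos: [515.4, -14.8, 372.9]
tcp_rot: [-180.0, -0.0, -178.6]
contact_force: [-0.1, -0.4, -3.2]
finger_gap: 0.247
gripper_force: 68.8
```

>>> move_arm:
  series:
    - {"delta_pos":[0,-0.22,0],"angular":[0,0,0]}
    - {"delta_pos":[0.01,-0.44,0],"angular":[0,0,0]}
    - {"delta_pos":[0.015,-0.66,0],"angular":[0,0,0]}
    - {"delta_pos":[0.02,-0.85,0],"angular":[0,0,0]}
    - {"delta_pos":[0.023,-1,0],"angular":[0,0,0]}

```text
time: 18.08
tcp_pos: [515.5, -165.0, 372.8]
tcp_rot: [-180.0, -0.0, -178.7]
contact_force: [0.1, -0.5, -3.1]
finger_gap: 0.246
gripper_force: 68.9
```

>>> move_arm:
  series:
    - {"delta_pos":[0,-0.12,0],"angular":[0,0,0]}
    - {"delta_pos":[0.005,-0.2,0],"angular":[0,0,0]}
    - {"delta_pos":[0.005,-0.235,0],"angular":[0,0,0]}
    - {"delta_pos":[0.005,-0.235,0.2],"angular":[0,0,0]}
    - {"delta_pos":[0.005,-0.235,0.4],"angular":[0,0,0]}
    - {"delta_pos":[0.005,-0.235,0.5],"angular":[0,0,0]}
    - {"delta_pos":[0.005,-0.235,0.5],"angular":[0,0,0]}
    - {"delta_pos":[0.005,-0.235,0.5],"angular":[0,0,0]}
    - {"delta_pos":[0.005,-0.235,0.5],"angular":[0,0,0]}

```text
time: 19.2
tcp_pos: [516.7, -198.4, 299.0]
tcp_rot: [-179.9, 0.1, -178.6]
contact_force: [0.4, 0.2, -3.7]
finger_gap: 0.248
gripper_force: 69.0
```

>>> move_arm:
  series:
    - {"delta_pos":[0.004,0.001,0.05],"angular":[0,0,0]}
    - {"delta_pos":[0.004,0.001,0.1],"angular":[0,0,0]}
    - {"delta_pos":[0.004,0.001,0.13],"angular":[0,0,0]}
    - {"delta_pos":[0.004,0.001,0.16],"angular":[0,0,0]}
    - {"delta_pos":[0.004,0.001,0.18],"angular":[0,0,0]}
    - {"delta_pos":[0.004,0.001,0.2],"angular":[0,0,0]}
    - {"delta_pos":[0.004,0.001,0.2],"angular":[0,0,0]}
    - {"delta_pos":[0.004,0.001,0.2],"angular":[0,0,0]}

```text
time: 20.2
tcp_pos: [515.6, -198.1, 267.9]
tcp_rot: [-180.0, 0.0, -178.6]
contact_force: [0.2, -0.6, -2.9]
finger_gap: 0.249
gripper_force: 69.0
```

>>> move_arm:
  series:
    - {"delta_pos":[0,0,0.05],"angular":[0,0,0]}
    - {"delta_pos":[0,0,0.1],"angular":[0,0,0]}
    - {"delta_pos":[0,0,0.15],"angular":[0,0,0]}
    - {"delta_pos":[0,0,0.18],"angular":[0,0,0]}
    - {"delta_pos":[0,0,0.18],"angular":[0,0,0]}
    - {"delta_pos":[0,0,0.18],"angular":[0,0,0]}

```text
time: 20.95
tcp_pos: [515.6, -198.1, 240.9]
tcp_rot: [-180.0, 0.0, -178.6]
contact_force: [0.1, -0.9, -1.8]
finger_gap: 0.246
gripper_force: 69.0
```

In the hole without side load. Seating it by feel for the last few millimetres.

>>> move_arm:
  series:
    - {"delta_pos":[0,0,0.01],"angular":[0,0,0]}
    - {"delta_pos":[0,0,0.015],"angular":[0,0,0]}
    - {"delta_pos":[0,0,0.015],"angular":[0,0,0]}
    - {"delta_pos":[0,0,0.015],"angular":[0,0,0]}

```text
time: 21.45
tcp_pos: [515.5, -198.1, 238.6]
tcp_rot: [-180.0, 0.0, -178.6]
contact_force: [0.4, -0.2, -2.1]
finger_gap: 0.249
gripper_force: 69.0
```

>>> move_arm:
  series:
    - {"delta_pos":[0,0,0.007],"angular":[0,0,0]}
    - {"delta_pos":[0,0,0.007],"angular":[0,0,0]}
    - {"delta_pos":[0,0,0.007],"angular":[0,0,0]}

```text
time: 21.82
tcp_pos: [515.5, -198.0, 237.5]
tcp_rot: [180.0, -0.0, -178.6]
contact_force: [-0.4, -0.4, -3.0]
finger_gap: 0.246
gripper_force: 69.2
```

>>> move_arm:
  series:
    - {"delta_pos":[0,0,0],"angular":[0,0,0]}
    - {"delta_pos":[0,0,0],"angular":[0,0,0]}
    - {"delta_pos":[0,0,0],"angular":[0,0,0]}
    - {"delta_pos":[0,0,0],"angular":[0,0,0]}
    - {"delta_pos":[0,0,0],"angular":[0,0,0]}
    - {"delta_pos":[0,0,0],"angular":[0,0,0]}
    - {"delta_pos":[0,0,0],"angular":[0,0,0]}
    - {"delta_pos":[0,0,0],"angular":[0,0,0]}
  jaw: 0

```text
time: 22.82
tcp_pos: [515.5, -198.0, 237.5]
tcp_rot: [180.0, -0.0, -178.6]
contact_force: [0.4, 0.2, -0.0]
finger_gap: 0.999
gripper_force: 0.0
```

>>> move_arm:
  series:
    - {"delta_pos":[0,0,-0.1],"angular":[0,0,0]}
    - {"delta_pos":[0,0,-0.3],"angular":[0,0,0]}
    - {"delta_pos":[0,0,-0.6],"angular":[0,0,0]}
    - {"delta_pos":[0,0,-0.8],"angular":[0,0,0]}
    - {"delta_pos":[0,0,-0.8],"angular":[0,0,0]}
    - {"delta_pos":[0,0,-0.8],"angular":[0,0,0]}
    - {"delta_pos":[0,0,-0.8],"angular":[0,0,0]}

```text
time: 23.7
tcp_pos: [515.1, -197.8, 356.4]
tcp_rot: [179.9, -0.1, -178.6]
contact_force: [0.9, -0.7, -0.2]
finger_gap: 1.002
gripper_force: 0.0
```

```bash
python3 - <<'E'
from cell import env
from h import *
s=env.state(); print({k:np.round(s[k],2) for k in s if k not in("qpos","joint_vel","effort")})
f=env.grab_frame("wrist");u0,u1,v0,v1=255,390,110,260
C=cloud(f,u0,u1,v0,v1);z=C[...,2]
p=C[(z>107)&(z<125)];print("cap",np.median(p[:,2]),cv2.minAreaRect(p[:,:2].astype(np.float32)));m=abs(z-45)<4;print("stand",np.median(C[m][:,2]),cv2.minAreaRect(C[m][:,:2].astype(np.float32)))
t=env.grab_frame("scene")["frame"][:,:,::-1];cv2.imwrite("pics/c5.png",np.hstack([f["frame"][100:400,160:480,::-1],cv2.resize(t,(480,300))]))
E
```

```text
{'time': np.float64(23.7), 'tcp_pos': array([ 515.06, -197.79,  356.38]), 'tcp_rot': array([ 1.7994e+02, -1.1000e-01, -1.7856e+02]), 'contact_force': array([ 0.88, -0.74, -0.19]), 'ft_torque': array([ 0.03,  0.01, -0.02]), 'gripper_force': np.float64(0.0), 'finger_gap': np.float64(1.0)}
cap 113.31423630694007 ((515.364501953125, -197.9390869140625), (21.1158390045166, 21.57421875), 1.4410886764526367)
stand 46.05203495619324 ((516.1567993164062, -197.67706298828125), (90.58767700195312, 90.25347900390625), 1.245670199394226)
```

View pics/c5.png

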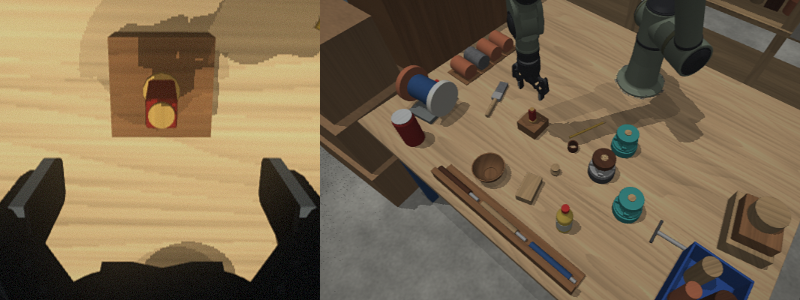

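The punch stands upright and fully home: its cap is at 113.3 mm and centred in the stand. The gripper is clear and the bystanders look undisturbed, so I'm handing in.

```bash
python3 -c "
from cell import env
print(env.sign_off())"
```

```text
the job is handed in; nothing more can be done
None
```

The button was pressed flush with a steady 16 N or so for two seconds, the punch is back upright and fully home in its stand, and the job is handed in; the hand-in returned no verdict.

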